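# Set up a tablet battery for bonding

### The job

Lay out the open tablet cover for bonding as one straight, square row: stand the white spacer bar close against the side of the fitted battery pack that faces the camera module, lay the loose battery pack close against the other side of the bar so that the gap between the two packs is even, and lay the speaker box midway between the loose pack and the camera module, all with their long sides parallel to those of the fitted pack. Stand the wide weight upright on the middle of the pack you laid and the slim weight upright on the middle of the speaker box, and leave the bar in place.

Things in the scene. Friction and masses are not known exactly. Their poses are not given: they have to be found in the camera images.
- cover: Open aluminium tablet back cover, a shallow tray 160 (its x) by 250 (its y) mm, fixed to the bench. Flat floor 4 mm thick, rim 4 mm thick and 8 mm high overall. Origin: centre of its underside, on the bench (z = 0). The row runs along its y axis through its middle. It lies turned by up to 0.3 rad.
- fitted_pack: Black battery pack with a paper label and a brass strip, already fixed in the cover near one end: 60 (x, long side) by 44 (y) by 14 (z) mm. Origin: centre of its underside. It lies on the cover's floor, 4 mm above the bench. Axes parallel to the cover's. At the start it is at either end of the cover: 90 mm from the cover's centre along the cover's y axis, to +y or to -y; the camera module is at the opposite end, 180 mm away.
- camera_module: Small blue square board 44 x 44 mm, 6 mm thick, with a round black lens (30 mm wide, top 12 mm above the underside), fixed in the cover at the end opposite the fitted pack, 90 mm from the cover's centre. Origin: centre of its underside. 4 mm above the bench, axes parallel to the cover's.
- spacer_bar: Loose white plastic bar, 68 (x) by 14 (y) by 24 (z, upright as it starts and must end) mm. Origin: centre of its underside. Starts standing on the green bench beside the cover, at any of six spots. About 35 g. Its x axis must end parallel to the fitted pack's x axis, either way round.
- loose_pack: Loose battery pack, the same as the fitted one: black with a paper label and a brass strip, 60 (x) by 44 (y) by 14 (z) mm, label up. Origin: centre of its underside. Starts standing on the green bench beside the cover, at any of six spots. About 90 g. Either way round will do.
- speaker_box: Loose black speaker box, 60 (x) by 34 (y) by 18 (z) mm, with a round steel-rimmed grille in the middle of its flat top and four small brass corners. Origin: centre of its underside. Starts standing on the green bench beside the cover, at any of six spots. About 50 g. Either way round will do.
- wide_weight: Loose plain steel cylinder, the wide and low one: 40 mm diameter, 36 mm high, standing. Origin: centre of its underside. Starts standing on the green bench beside the cover, at any of six spots. About 0.34 kg.
- slim_weight: Loose plain steel cylinder, the slim and tall one: 26 mm diameter, 50 mm high, standing. Origin: centre of its underside. Starts standing on the green bench beside the cover, at any of six spots. About 0.20 kg.
Mind the look-alikes: they are no part of the job. What is shaped like the slim_weight but purple or turquoise is not meant. What is shaped like the speaker_box but purple or red is not meant.

How it is judged:
At the end, for the whole second after the job is handed in: Gaps: bar to fitted pack <=10 mm, loose pack to bar <=12, speaker box 45-75 mm (centres) from camera module and 45-77 from loose pack; all on the cover floor, within 12 mm of the row's midline, 0.15 rad of parallel. Weights upright, within 12 mm of their bases' centres. Released, at rest (((y of camera_module in the frame of fitted_pack above 0 m and y of spacer_bar in the frame of fitted_pack between 0.024 and 0.039 m and y of loose_pack in the frame of fitted_pack between 0.05 and 0.08 m and y of speaker_box in the frame of camera_module between -0.075 and -0.045 m) or (y of camera_module in the frame of fitted_pack below 0 m and y of spacer_bar in the frame of fitted_pack between -0.039 and -0.024 m and y of loose_pack in the frame of fitted_pack between -0.08 and -0.05 m and y of speaker_box in the frame of camera_module between 0.045 and 0.075 m)) and x of spacer_bar in the frame of fitted_pack between -0.012 and 0.012 m and angle between the x axis of each of spacer_bar, loose_pack, speaker_box and the x axis of fitted_pack, either way round below 0.15 rad and z of spacer_bar in the frame of fitted_pack between -0.003 and 0.003 m and x of loose_pack in the frame of fitted_pack between -0.012 and 0.012 m and z of loose_pack in the frame of fitted_pack between -0.003 and 0.003 m and x of speaker_box in the frame of fitted_pack between -0.012 and 0.012 m and z of speaker_box in the frame of fitted_pack between -0.003 and 0.003 m and horizontal distance between loose_pack and spacer_bar between 0.024 and 0.041 m and horizontal distance between speaker_box and loose_pack between 0.045 and 0.077 m and horizontal distance between wide_weight and loose_pack below 0.012 m and z of wide_weight in the frame of loose_pack between 0.011 and 0.017 m and horizontal distance between slim_weight and speaker_box below 0.012 m and z of slim_weight in the frame of speaker_box between 0.015 and 0.021 m and angle between each of spacer_bar, loose_pack, speaker_box, wide_weight, slim_weight's own z axis and vertical below 0.1 rad and linear speed of each of spacer_bar, loose_pack, speaker_box, wide_weight, slim_weight below 0.02 m/s and angular speed of each of spacer_bar, loose_pack, speaker_box, wide_weight, slim_weight below 0.2 rad/s); the robot touches nothing.
It also fails if it takes over 144 s, if anything falls off the work surface, if the arm or the gripper's body presses on something with over 40 N, if the wrist force passes 120 N, or if a joint passes its speed limit or range.

### The arm

A 6-joint arm with a two-finger parallel gripper is mounted at the origin on the work surface. World frame = base frame: x ahead of the robot, y to its left, z up, the work surface at z = 0. Lengths are in m, angles in rad, forces in N, time in s.
With the tool pointing down it reaches from about 0.3 to 0.85 m from the base axis. Payload 4.2 kg.
Tool frame: the origin (TCP) lies midway between the tips of the shut fingers; the grasp point (between the pads) lies 19 mm behind it (bot.grip_point_offset is the distance from the TCP to the grasp point, in m); z points along the fingers, y is the line along which they close (so a half turn about z gives the same grasp; the last joint's range is limited). The gripper opens to 91 mm and grips with 3 to 60 N. Pads are 32 mm wide; open, the fingers measure 118 mm over their backs; the gripper's body (76 mm by 178 mm) begins 60 mm behind the grasp point.
Start: joints at [-1.264, 0.32, 1.565, -0, 1.257, -0.02], TCP at [0.185, -0.545, 0.214] pointing down, gripper open.
Joint ranges: [-3.11, 3.11], [-0.84, 2.01], [0.21, 2.61], [-1.34, 4.49], [0.05, 2.63], [-2.56, 2.56]. Speed limits (rad/s): [2.57, 2.57, 3.14, 3.14, 3.14, 3.14].

### API

Orientations are given as [roll, pitch, yaw] about the fixed x, y, z axes, in that order (R = Rz(yaw) Ry(pitch) Rx(roll)).
In Python, from cell import bot gives the robot as it stands.
- The arm moves only by the tool send_rows, never from a script. Its arguments are lists of equal length, an entry for each row: "xyz": the shift along the tool's x, y, z in mm, a list of three; "dr": the turn, a rotation vector about the tool's x, y, z in degrees, a list of three; "hand": the finger opening in mm, from 0 to 91.2. In form: {"xyz": [[tx, ty, tz], ...], "dr": [[ax, ay, az], ...], "hand": [hand, ...]}. A call has 1 to 10 rows; each row shifts and turns the commanded pose from where the row before left it, along the tool's axes as they then stand; what a row does not reach is not made up. A row lasts 1/10 s, in which the tool goes at most 50 mm and 8.59 degrees, less where a joint would pass 70% of its speed; a pose out of reach is approached as far as the arm can. A call is refused whole if a number of a shift passes 50 or a number of a turn 8.59, either way. A call with a gripper value outside its range is refused whole. The fingers move at their own pace and stop on an object; the grip force is fixed at half the most. Time passes only in rows, so rows that do not move let the fingers close. It gives the time, the measured TCP pose, the force, the opening and the grip force at its end, in the units of the state.
- bot.observe(): the state, without advancing time (a new reading comes with each control period).
- bot.camera(name): name is "scene" or "top"; returns the picture (400x640x3 uint8, red, green, blue); there is no depth.
- bot.camera_info(name): a dict with "fov_y" (degrees; the focal length in pixels is half the picture's height over the tangent of half this angle, whatever the lens; pixels are square), "cx", "cy" (the principal point, pixels), "R" (3x3) and "t" (3): a world point X has camera coordinates R X + t. Camera axes: x right, y down, z forward; pixel columns grow to the right and rows downward; lengths in m; the calibration is good to about 2 mm. A picture is of the moment at which its call begins. camera_info takes no time and is no camera call.
- bot.finish_job(): hands the job in; it is judged then, once.
The state is a dict: "time_s": time; "joints": joint angles; "qvel": joint speeds; "joint_efforts": joint torques, N m; "tcp_pos": TCP position; "eef_rot": TCP orientation; "force": force on the tool from outside, world axes, zero at the start; "ft_torque": the same for the moment, N m; "width": opening from 0.0 (shut) to 1.0 (fully open); "grip_force": force on a finger pad.
Only numpy, scipy, OpenCV 4.12 (cv2) and the standard library are available. Lean on these libraries where they do the work, as an engineer would, in place of code of your own. Each camera call takes 0.05 s, during which the arm holds its last target. There are 200 camera calls.

## Working session

There is one attempt and no reset: what is moved stays moved. The work goes in short steps, Python scripts to look and compute and a tool call to move; the robot and the scene stay as the last step left them, time stands still between calls to the robot, and variables do not carry over. Pictures are saved under pics/ and viewed, at most 14 in all, crops included, and the job is handed in when it is done.

Besides the shell and the picture viewer there is one more tool, called after "Request:" as name(argument=value, ...) on one line, values as JSON. send_rows: Moves the arm, as the interface text tells. Its arguments: {"type":"object","properties":{"xyz":{"type":"array","items":{"type":"array","items":{"type":"number"}}},"dr":{"type":"array","items":{"type":"array","items":{"type":"number"}}},"hand":{"type":"array","items":{"type":"number"}}},"required":["xyz","dr","hand"]}

```bash
mkdir -p pics; ls; python3 - <<'E'
from cell import bot
import cv2
for n in("top","scene"):
    cv2.imwrite(f"pics/{n}0.png",bot.camera(n)[:,:,::-1]); i=bot.camera_info(n); print(n,i)
s=bot.observe();print(s)
E
```

```text
pics
top {'fov_y': 46.0782387601356, 'cx': 326.41331760330803, 'cy': 195.599299345286, 'R': array([[-0.01351552, -0.99970797, -0.02003283],
       [-0.97999893,  0.01722186, -0.19825614],
       [ 0.19854325,  0.01695262, -0.9799455 ]]), 't': array([0.02351061, 0.46308846, 1.22484374])}
scene {'fov_y': 48.56370522392169, 'cx': 311.95417858445734, 'cy': 192.43251519763683, 'R': array([[-0.35260745,  0.93576794,  0.00251868],
       [ 0.73123505,  0.27721479, -0.62325538],
       [-0.58392062, -0.21792274, -0.78201432]]), 't': array([ 0.17310902, -0.33494878,  1.41919074])}
{'time_s': 0.1, 'joints': array([-1.26400489e+00,  3.20154973e-01,  1.56555233e+00, -1.27573605e-05,
        1.25740798e+00, -1.99868050e-02]), 'qvel': array([-0.00170016, -0.00186045, -0.00326124,  0.00103509,  0.00076209,
        0.00030774]), 'joint_efforts': array([ 9.58324817e-04, -4.13328373e+01, -2.32508594e+01,  7.28659588e-02,
        4.22262400e-02, -4.56875625e-05]), 'tcp_pos': array([ 0.18443628, -0.54413167,  0.21324812]), 'eef_rot': array([-3.14007009e+00, -1.83028277e-05,  3.26782169e-01]), 'force': array([-0.12882923,  0.24242001,  0.68248859]), 'ft_torque': array([-0.04108937, -0.0049187 ,  0.02987255]), 'grip_force': 0.0, 'width': 0.9999535615171651}
```

View pics/top0.png

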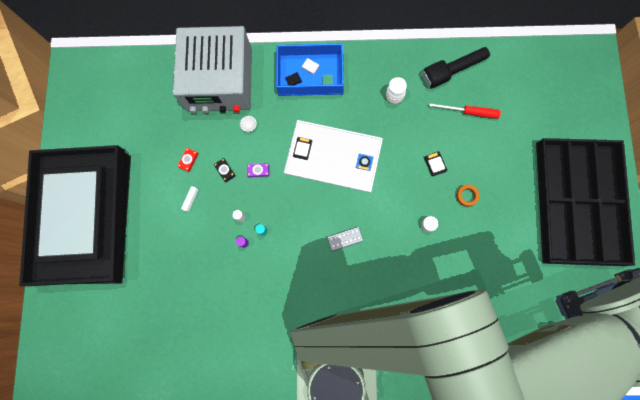

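View pics/scene0.png

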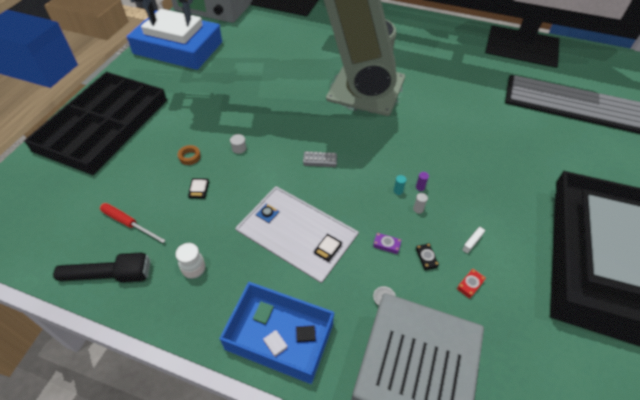

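The top view shows the cover at (334,156), with the fitted pack at (302,148) and the camera module at (364,161). The loose pack is at (435,163), the speaker box at (225,170), the bar at (190,199), the slim weight at (238,215) and the wide weight at (430,224). In the scene view they are at (327,247) fitted, (267,213) camera module, (199,188) loose pack, (427,256) speaker, (475,239) bar, (421,203) slim and (238,144) wide.

```bash
cat > h.py <<'E'
import numpy as np, cv2
from cell import bot
def ray(cam,uv):
    i=bot.camera_info(cam); f=200/np.tan(np.radians(i["fov_y"]/2)); R=np.array(i["R"]);t=np.array(i["t"])
    return -R.T@t, R.T@np.array([(uv[0]-i["cx"])/f,(uv[1]-i["cy"])/f,1.])
def onplane(cam,uv,z):
    c,d=ray(cam,uv); return c+d*(z-c[2])/d[2]
def proj(cam,X):
    i=bot.camera_info(cam); f=200/np.tan(np.radians(i["fov_y"]/2)); p=np.array(i["R"])@X+i["t"]
    return np.array([i["cx"]+f*p[0]/p[2],i["cy"]+f*p[1]/p[2]])
def mask(img):  # not green bench
    r,g,b=[img[:,:,k].astype(int) for k in range(3)]
    return ((g-(r+b)/2<18)*255).astype(np.uint8)
def blob(m,seed,win=25):
    x,y=map(int,seed); s=np.zeros_like(m); s[max(0,y-win):y+win,max(0,x-win):x+win]=m[max(0,y-win):y+win,max(0,x-win):x+win]
    n,l,st,ce=cv2.connectedComponentsWithStats(s)
    ys,xs=np.nonzero(l); d=(xs-x)**2+(ys-y)**2; k=l[ys[d.argmin()],xs[d.argmin()]]
    return l==k
def poly(cam,b,z):
    "min-area rectangle of the blob's pixels on plane z: centre, long-axis yaw, sizes mm"
    c=cv2.findContours(b.astype(np.uint8),0,cv2.CHAIN_APPROX_NONE)[0]; c=max(c,key=len)[:,0,:]
    P=np.array([onplane(cam,p,z)[:2] for p in c],np.float32)
    (x,y),(w,h),a=cv2.minAreaRect(P*1000)
    if h>w: w,h,a=h,w,a+90
    return np.round([x,y,w,h,(a+90)%180-90],1)
E
python3 - <<'E'
from h import *
S=dict(cover=((334,156),(297,232),8,60),loose=((435,163),(199,188),14,20),speaker=((225,170),(427,256),18,16),bar=((190,199),(475,239),24,18),slim=((238,215),(421,203),50,12),wide=((430,224),(238,144),36,14))
for ci,cam in enumerate(("top","scene")):
    im=bot.camera(cam); m=mask(im)
    print(cam,ray(cam,(320,200))[0])
    for n,v in S.items():
        b=blob(m,v[ci],v[3]); ys,xs=np.nonzero(b)
        # at mid height, pixel centroid
        print(n,b.sum(),poly(cam,b,v[2]/2000),(onplane(cam,(xs.mean(),ys.mean()),v[2]/2000)[:2]*1000).round(1))
    cv2.imwrite(f"pics/{cam}m.png",m)
im=bot.camera("top")[:,:,::-1]
a=cv2.resize(im[110:260,170:320],None,fx=5,fy=5,interpolation=cv2.INTER_CUBIC)[:600]
b=cv2.resize(im[115:235,285:445],None,fx=5,fy=5,interpolation=cv2.INTER_CUBIC)
cv2.imwrite("pics/a.png",a);cv2.imwrite("pics/b.png",b)
E
```

```text
top [ 0.21095951 -0.00523581  1.29256123]
cover 4837 [589.2  -3.2 252.  162.8  76.3] [587.6  -4.1]
loose 303 [ 558.1 -290.6   58.9   45.1   19.4] [ 556.2 -291.1]
speaker 239 [550.4 305.3  62.2  32.3  32.8] [550.3 305.4]
bar 192 [468.7 399.8  69.7  22.2 -22.2] [468.7 399.8]
slim 103 [416.5 259.5  33.9  24.9  45.1] [417.3 258.8]
wide 206 [ 385.5 -262.6   45.3   39.7  -46.6] [ 386.3 -261.9]
scene [1.13466055 0.24013682 0.90063284]
cover 6127 [587.8  -3.9 256.9 167.   76.2] [593.9   1.9]
loose 359 [ 558.  -290.9   67.1   46.7   20.2] [ 558.8 -290.4]
speaker 395 [551.1 306.2  66.5  38.6  32.7] [552.1 306.2]
bar 251 [468.5 399.5  87.8  19.9 -21.7] [469.2 399.3]
slim 228 [413.4 257.8  73.2  27.7  -2.4] [414.6 258.1]
wide 266 [ 384.3 -262.    80.1   40.7   33.2] [ 384.9 -261. ]
```

View pics/b.png

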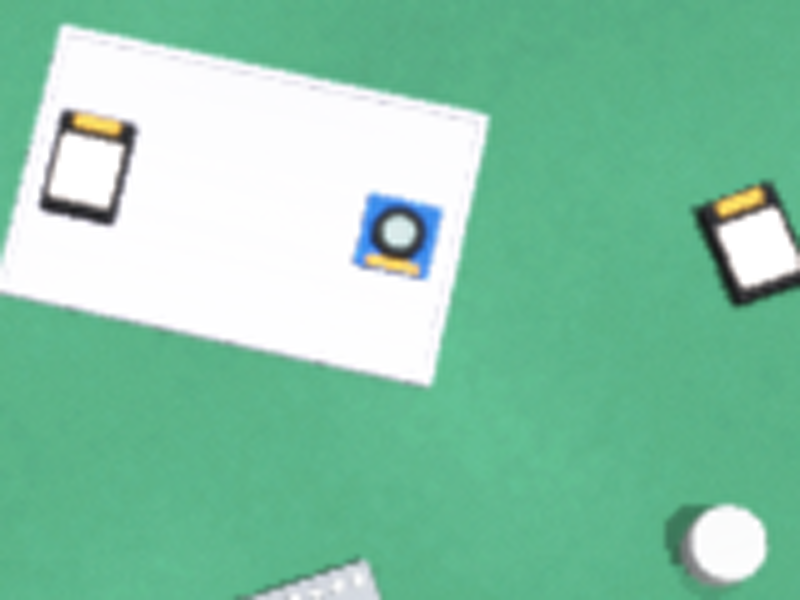

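View pics/a.png

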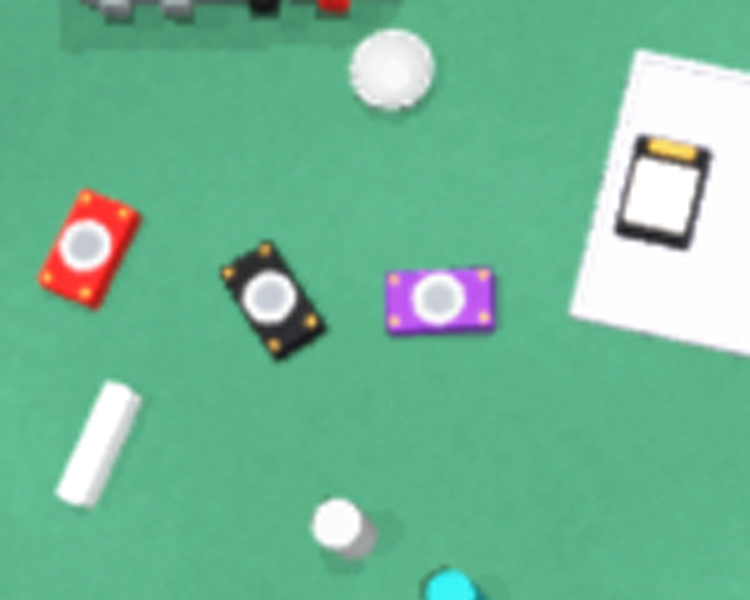

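The crops confirm the layout. The fitted pack is at the +y end of the cover, at full-image pixel (302.6,148.4), and the camera module is at (365,161). The speaker with the black body is the one in the middle of its row, and the purple and turquoise cylinders stand near the slim weight. Next I'll check the fitted pack and work out the moves.

```bash
cat >> h.py <<'E'
def go(x,y,z,yaw=None,p=None,cur=None):
    "print: delta in tool axes before turning, and after turning (mm), and turn about tool z (deg)"
    s=bot.observe(); q=np.array(s["tcp_pos"])*1000; rot=np.array(s["eef_rot"]); yc=np.degrees(rot[2])
    yaw=yc if yaw is None else yaw
    d=np.array([x,y,z])-q
    def fr(a):
        a=np.radians(a); return np.round([d[0]*np.cos(a)+d[1]*np.sin(a), d[0]*np.sin(a)-d[1]*np.cos(a), -d[2]],1)
    print("t",round(s["time_s"],1),"tcp",q.round(1),"rot",np.degrees(rot).round(1),"w",round(s["width"]*91.2,1),"| pre-turn",fr(yc),"post-turn",fr(yaw),"turn z",round(yc-yaw,1))
C=np.array([588.5,-3.5]); A=76.3
U=-np.array([np.cos(np.radians(A)),np.sin(np.radians(A))]); V=np.array([-U[1],U[0]])
F=C-90*U
def row(s): return (F+s*U).round(1)
E
python3 - <<'E'
from h import *
for cam,sd in(("top",(302,148)),("scene",(327,247))):
    im=bot.camera(cam); m=((im.max(2)<110)*255).astype(np.uint8)
    x,y=sd; m2=np.zeros_like(m); m2[y-18:y+18,x-18:x+18]=m[y-18:y+18,x-18:x+18]
    c=cv2.findContours(m2,0,1)[0]; b=np.zeros_like(m); cv2.drawContours(b,[max(c,key=cv2.contourArea)],-1,1,-1)
    print(poly(cam,b>0,.016), "pred px",proj(cam,np.r_[F/1000,.018]))
print("F",F,"bar",row(32),"loose",row(64),"spk",row(122),"cam",row(180))
go(480,-380,150); go(469,400,150,68)
E
```

```text
[583.2  89.9  40.6   9.5  79.8] pred px [302.00757688 147.26905639]
[614.8  85.2  61.   44.  -13.7] pred px [327.72899699 245.34409805]
F [609.81543315  83.9394208 ] bar [602.2  52.8] loose [594.7  21.8] spk [580.9 -34.6] cam [567.2 -90.9]
t 0.3 tcp [ 184.5 -544.5  213.8] rot [-180.     0.    18.7] w 90.8 | pre-turn [332.6 -60.9  63.8] post-turn [332.6 -60.9  63.8] turn z 0.0
t 0.3 tcp [ 184.5 -544.5  213.8] rot [-180.     0.    18.7] w 90.8 | pre-turn [ 572.6 -803.2   63.8] post-turn [982.3 -90.1  63.8] turn z -49.3
```

Request:
send_rows(xyz=[[46,-8,8],[48,-9,9],[48,-9,9],[48,-9,9],[48,-9,9],[48,-9,9],[46,-8,8],[0,0,0]], dr=[[0,0,0],[0,0,0],[0,0,0],[0,0,0],[0,0,0],[0,0,0],[0,0,0],[0,0,0]], hand=[91,91,91,91,91,91,91,91])

```text
time_s: 1.15
tcp_pos: [0.4835, -0.3768, 0.1514]
eef_rot: [-3.14, -0.001, 0.332]
force: [-0.9, -0.8, 0.2]
width: 0.999
grip_force: 0.0
```

Request:
send_rows(xyz=[[0,0,0],[0,0,0],[0,0,0],[0,0,0],[0,0,0],[0,0,0],[0,0,0]], dr=[[0,0,-8.2],[0,0,-8.2],[0,0,-8.2],[0,0,-8.2],[0,0,-8.2],[0,0,-8.2],[0,0,0]], hand=[91,91,91,91,91,91,91])

```text
time_s: 1.85
tcp_pos: [0.4788, -0.3807, 0.1531]
eef_rot: [-3.141, 0.0, 1.185]
force: [-0.7, -0.4, -0.5]
width: 1.0
grip_force: 0.0
```

```bash
python3 -c "
from h import *
go(469,400,120,68)"
```

```text
t 1.9 tcp [ 478.8 -380.7  153.1] rot [-180.     0.    67.9] w 91.2 | pre-turn [ 719.6 -303.1   33.1] post-turn [ 720.2 -301.5   33.1] turn z -0.1
```

Request:
send_rows(xyz=[[40,-16.8,1],[40,-16.8,1],[40,-16.8,1],[40,-16.8,1],[40,-16.8,1],[40,-16.8,1],[40,-16.8,1],[40,-16.8,1],[40,-16.8,1],[40,-16.8,1]], dr=[[0,0,0],[0,0,0],[0,0,0],[0,0,0],[0,0,0],[0,0,0],[0,0,0],[0,0,0],[0,0,0],[0,0,0]], hand=[91,91,91,91,91,91,91,91,91,91])

```text
time_s: 2.85
tcp_pos: [0.4739, 0.0549, 0.1433]
eef_rot: [3.141, -0.0, 1.182]
force: [0.2, -0.4, -0.6]
width: 0.994
grip_force: 0.0
```

Request:
send_rows(xyz=[[40,-16.8,1],[40,-16.8,1],[40,-16.8,1],[40,-16.8,1],[40,-16.8,1],[40,-16.8,1],[40,-16.8,1],[40,-16.8,1],[0,0,0],[0,0,0]], dr=[[0,0,0],[0,0,0],[0,0,0],[0,0,0],[0,0,0],[0,0,0],[0,0,0],[0,0,0],[0,0,0],[0,0,0]], hand=[91,91,91,91,91,91,91,91,91,91])

```text
time_s: 3.85
tcp_pos: [0.4696, 0.4007, 0.1345]
eef_rot: [3.142, 0.001, 1.185]
force: [-0.7, -0.1, -0.8]
width: 0.997
grip_force: 0.0
```

```bash
python3 -c "
from h import *
go(469,400,4,68)"
```

```text
t 3.9 tcp [469.6 400.7 134.5] rot [1.80e+02 1.00e-01 6.79e+01] w 90.9 | pre-turn [ -0.9  -0.3 130.5] post-turn [ -0.9  -0.3 130.5] turn z -0.1
```

Request:
send_rows(xyz=[[-0.9,0,25],[0,0,30],[0,0,30],[0,0,25],[0,0,14],[0,0,6],[0,0,0],[0,0,0],[0,0,0],[0,0,0]], dr=[[0,0,0],[0,0,0],[0,0,0],[0,0,0],[0,0,0],[0,0,0],[0,0,0],[0,0,0],[0,0,0],[0,0,0]], hand=[91,91,91,91,91,91,91,60,60,60])

```text
time_s: 4.85
tcp_pos: [0.47, 0.4002, 0.0059]
eef_rot: [3.141, -0.002, 1.186]
force: [-0.8, -0.0, -0.0]
width: 0.764
grip_force: 0.1
```

Request:
send_rows(xyz=[[0,0,0],[0,0,0],[0,0,0],[0,0,0]], dr=[[0,0,0],[0,0,0],[0,0,0],[0,0,0]], hand=[60,60,60,60])

```text
time_s: 5.25
tcp_pos: [0.4699, 0.4002, 0.0058]
eef_rot: [3.141, -0.001, 1.186]
force: [-0.4, -1.2, 5.2]
width: 0.747
grip_force: 30.0
```

Request:
send_rows(xyz=[[0,0,-15],[0,0,-30],[0,0,-35],[0,0,-20],[0,0,0],[0,0,0]], dr=[[0,0,0],[0,0,0],[0,0,0],[0,0,0],[0,0,-8.2],[0,0,0]], hand=[60,60,60,60,60,60])

```text
time_s: 5.85
tcp_pos: [0.4695, 0.3999, 0.1054]
eef_rot: [3.141, -0.001, 1.329]
force: [0.2, 0.3, -1.3]
width: 0.741
grip_force: 30.0
```

```bash
python3 -c "
from h import *
print(row(32))
go(*row(32),80,76.3)"
```

```text
[602.2  52.8]
t 5.8 tcp [469.5 399.9 105.4] rot [180.   -0.   76.1] w 67.6 | pre-turn [-305.1  212.1   25.4] post-turn [-305.8  211.1   25.4] turn z -0.2
```

Request:
send_rows(xyz=[[-20,14,0],[-40,28,3],[-40,28,3],[-40,28,3],[-40,28,3],[-40,28,3],[-40,28,3],[-30,20,3],[-15.5,9.5,3],[0,0,0]], dr=[[0,0,-0.2],[0,0,0],[0,0,0],[0,0,0],[0,0,0],[0,0,0],[0,0,0],[0,0,0],[0,0,0],[0,0,0]], hand=[60,60,60,60,60,60,60,60,60,60])

```text
time_s: 6.85
tcp_pos: [0.6024, 0.0509, 0.0795]
eef_rot: [-3.139, 0.001, 1.327]
force: [0.3, 1.2, -0.2]
width: 0.742
grip_force: 30.0
```

```bash
python3 -c "
from h import *
go(*row(32),11,76.3)
im=bot.camera('scene')[:,:,::-1]; cv2.imwrite('pics/c.png',cv2.resize(im[170:300,220:380],None,fx=4,fy=4,interpolation=2))"
```

```text
t 6.8 tcp [602.4  50.9  79.5] rot [-1.799e+02  1.000e-01  7.600e+01] w 67.6 | pre-turn [ 1.8 -0.6 68.5] post-turn [ 1.8 -0.6 68.5] turn z -0.3
```

View pics/c.png

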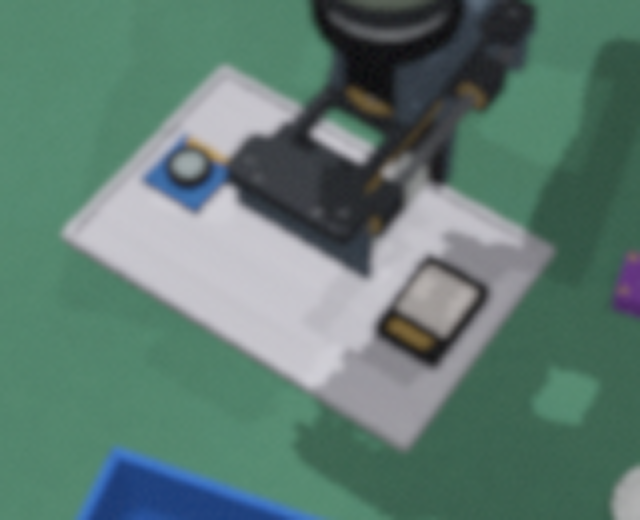

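The scene view shows the bar in the gripper, hanging beside the fitted pack at crop pixel (430,310), with the pack side clear. I'll lower it now.

Request:
send_rows(xyz=[[1.8,-0.6,12],[0,0,20],[0,0,18],[0,0,10],[0,0,6],[0,0,2.5],[0,0,0]], dr=[[0,0,-0.3],[0,0,0],[0,0,0],[0,0,0],[0,0,0],[0,0,0],[0,0,0]], hand=[60,60,60,60,60,60,60])

```text
time_s: 7.6
tcp_pos: [0.6026, 0.0552, 0.0125]
eef_rot: [3.141, -0.0, 1.338]
force: [0.0, -0.2, -0.8]
width: 0.741
grip_force: 30.0
```

```bash
python3 -c "
from h import *
go(*row(32),9.8,76.3);print(bot.observe()['force'])"
```

```text
t 7.6 tcp [602.6  55.2  12.5] rot [180.   -0.   76.6] w 67.6 | pre-turn [-2.5  0.1  2.7] post-turn [-2.5  0.2  2.7] turn z 0.3
[ 0.03927253 -0.23189103 -0.82453426]
```

Request:
send_rows(xyz=[[-1.5,0,0],[0,0,0],[0,0,0]], dr=[[0,0,0],[0,0,0],[0,0,0]], hand=[60,60,60])

```text
time_s: 7.9
tcp_pos: [0.6025, 0.0532, 0.013]
eef_rot: [3.141, -0.0, 1.337]
force: [0.1, -0.1, -0.2]
width: 0.744
grip_force: 30.0
```

Request:
send_rows(xyz=[[0,0,0]], dr=[[0,0,0]], hand=[60])

```text
time_s: 8.0
tcp_pos: [0.6023, 0.0532, 0.0128]
eef_rot: [3.141, -0.0, 1.337]
force: [-0.5, -0.4, -0.9]
width: 0.744
grip_force: 30.0
```

Request:
send_rows(xyz=[[0,0,1.5],[0,0,0]], dr=[[0,0,0],[0,0,0]], hand=[60,60])

```text
time_s: 8.2
tcp_pos: [0.602, 0.0533, 0.0108]
eef_rot: [-3.141, 0.0, 1.337]
force: [0.2, -0.1, -0.5]
width: 0.742
grip_force: 30.0
```

Request:
send_rows(xyz=[[0,0,0.8],[0,0,0],[0,0,0],[0,0,0],[0,0,0],[0,0,-15],[0,0,-35],[0,0,-45],[0,0,-35],[0,0,0]], dr=[[0,0,0],[0,0,0],[0,0,0],[0,0,0],[0,0,0],[0,0,0],[0,0,0],[0,0,0],[0,0,0],[0,0,0]], hand=[60,60,80,80,80,80,80,80,80,80])

```text
time_s: 9.2
tcp_pos: [0.6057, 0.0536, 0.1461]
eef_rot: [3.13, -0.003, 1.337]
force: [0.8, 0.0, -0.3]
width: 0.872
grip_force: 0.0
```

```bash
python3 -c "
from h import *
go(557.5,-290.7,100,109.8)"
```

```text
t 9.2 tcp [605.7  53.6 146.1] rot [179.4  -0.2  76.6] w 79.5 | pre-turn [-346.1   32.8   46.1] post-turn [-307.6 -161.9   46.1] turn z -33.2
```

Move to above the loose pack, then turn.

Request:
send_rows(xyz=[[-25,2,2],[-40,4,3],[-45,4,3],[-45,4,3],[-45,4,3],[-45,4,3],[-45,4,3],[-36,4,3],[-20,2.5,3],[0,0,0]], dr=[[0,0,0],[0,0,0],[0,0,0],[0,0,0],[0,0,0],[0,0,0],[0,0,0],[0,0,0],[0,0,0],[0,0,-8.3]], hand=[91,91,91,91,91,91,91,91,91,91])

```text
time_s: 10.2
tcp_pos: [0.5525, -0.2936, 0.1126]
eef_rot: [-3.14, 0.0, 1.482]
force: [0.1, 0.9, -1.4]
width: 1.001
grip_force: 0.0
```

Request:
send_rows(xyz=[[0,0,0],[0,0,0],[0,0,0],[0,0,0],[0,0,0]], dr=[[0,0,-8.3],[0,0,-8.3],[0,0,-8.3],[0,0,0],[0,0,0]], hand=[91,91,91,91,91])

```text
time_s: 10.7
tcp_pos: [0.5535, -0.2906, 0.1136]
eef_rot: [-3.141, -0.001, 1.914]
force: [-0.1, -0.1, 0.1]
width: 0.999
grip_force: 0.0
```

```bash
python3 -c "
from h import *
go(557.5,-290.7,3,109.8)
b=mask(bot.camera('top'))>0
im=bot.camera('scene')[:,:,::-1]; cv2.imwrite('pics/d.png',cv2.resize(im[150:300,150:380],None,fx=3.4,fy=3.4,interpolation=2))"
```

```text
t 10.7 tcp [ 553.5 -290.6  113.6] rot [-180.    -0.   109.6] w 91.1 | pre-turn [ -1.4   3.8 110.6] post-turn [ -1.4   3.8 110.6] turn z -0.2
```

View pics/d.png

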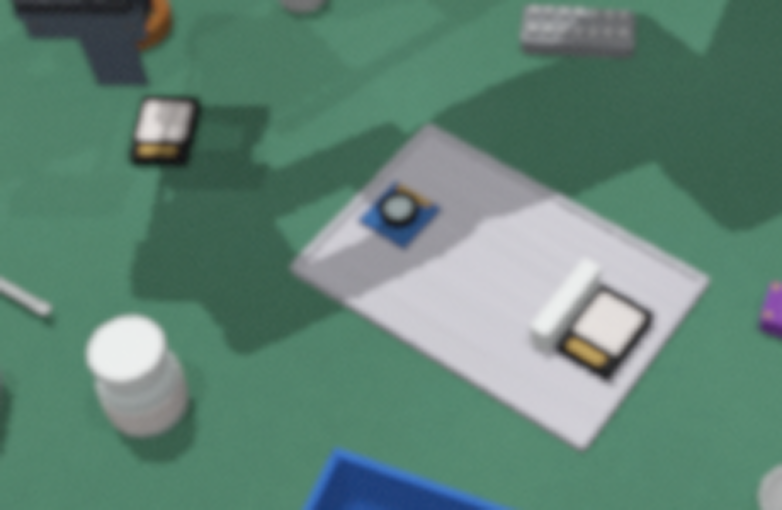

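The bar stands upright in the cover, close against the fitted pack and parallel to it, at crop pixels (540,345) to (600,265). The loose pack at (165,130) is clear to grasp, so I'll go down and grip it.

Request:
send_rows(xyz=[[-1.4,3.8,20],[0,0,30],[0,0,28],[0,0,18],[0,0,8],[0,0,4.5],[0,0,1],[0,0,0],[0,0,0],[0,0,0]], dr=[[0,0,0],[0,0,0],[0,0,0],[0,0,0],[0,0,0],[0,0,0],[0,0,0],[0,0,0],[0,0,0],[0,0,0]], hand=[91,91,91,91,91,91,91,91,52,52])

```text
time_s: 11.8
tcp_pos: [0.5582, -0.2911, 0.0055]
eef_rot: [3.141, 0.001, 1.917]
force: [-1.1, -0.4, -0.0]
width: 0.851
grip_force: 0.0
```

Request:
send_rows(xyz=[[0,0,0],[0,0,0],[0,0,0],[0,0,0],[0,0,0]], dr=[[0,0,0],[0,0,0],[0,0,0],[0,0,0],[0,0,0]], hand=[52,52,52,52,52])

```text
time_s: 12.3
tcp_pos: [0.5579, -0.2909, 0.0049]
eef_rot: [3.141, 0.0, 1.917]
force: [-0.4, -0.2, 2.2]
width: 0.654
grip_force: 29.9
```

Request:
send_rows(xyz=[[0,0,-12],[0,0,-28],[0,0,-35],[0,0,-20],[0,0,0],[0,0,0],[0,0,0],[0,0,0],[0,0,0],[0,0,0]], dr=[[0,0,0],[0,0,0],[0,0,0],[0,0,0],[0,0,8.35],[0,0,8.35],[0,0,8.35],[0,0,8.35],[0,0,0],[0,0,0]], hand=[52,52,52,52,52,52,52,52,52,52])

```text
time_s: 13.3
tcp_pos: [0.5577, -0.2908, 0.1]
eef_rot: [3.141, 0.0, 1.337]
force: [0.0, -0.2, -1.3]
width: 0.654
grip_force: 29.9
```

```bash
python3 -c "
from h import *
print(row(64.5))
go(*row(64.5),60,76.4)"
```

```text
[594.5  21.3]
t 13.3 tcp [ 557.7 -290.8  100. ] rot [180.    0.   76.6] w 59.7 | pre-turn [312.1 -36.6  40. ] post-turn [312.  -37.7  40. ] turn z 0.2
```

Request:
send_rows(xyz=[[20,-2,0],[38,-4.5,0],[42,-5,2],[42,-5,3],[42,-5,5],[42,-5,6],[38,-4.5,8],[28,-3.5,8],[14,-2,8],[6,-1,0]], dr=[[0,0,0.2],[0,0,0],[0,0,0],[0,0,0],[0,0,0],[0,0,0],[0,0,0],[0,0,0],[0,0,0],[0,0,0]], hand=[52,52,52,52,52,52,52,52,52,52])

```text
time_s: 14.3
tcp_pos: [0.5948, 0.0221, 0.0585]
eef_rot: [-3.139, 0.001, 1.333]
force: [0.4, -0.6, -0.8]
width: 0.655
grip_force: 29.9
```

Request:
send_rows(xyz=[[0,0,0],[0,0,0],[0,0,0]], dr=[[0,0,0],[0,0,0],[0,0,0]], hand=[52,52,52])

```text
time_s: 14.6
tcp_pos: [0.5958, 0.0198, 0.0601]
eef_rot: [3.141, 0.0, 1.329]
force: [0.4, -0.6, -0.6]
width: 0.651
grip_force: 29.9
```

```bash
python3 -c "
from h import *
go(*row(64.5),10,76.4)"
```

```text
t 14.6 tcp [595.8  19.8  60.1] rot [180.    0.   76.2] w 59.4 | pre-turn [ 1.1 -1.7 50.1] post-turn [ 1.1 -1.6 50.1] turn z -0.2
```

Request:
send_rows(xyz=[[1.1,-1.6,10],[0,0,15],[0,0,12],[0,0,7],[0,0,4],[0,0,1.5],[0,0,0],[0,0,0],[0,0,0]], dr=[[0,0,0],[0,0,0],[0,0,0],[0,0,0],[0,0,0],[0,0,0],[0,0,0],[0,0,0],[0,0,0]], hand=[52,52,52,52,52,52,52,52,52])

```text
time_s: 15.5
tcp_pos: [0.5947, 0.0227, 0.0106]
eef_rot: [3.141, -0.0, 1.33]
force: [1.3, -0.9, -1.0]
width: 0.652
grip_force: 29.9
```

```bash
python3 -c "
from h import *
go(*row(64.5),9,76.4)"
```

```text
t 15.5 tcp [594.7  22.7  10.6] rot [179.9  -0.   76.2] w 59.4 | pre-turn [-1.4  0.2  1.6] post-turn [-1.4  0.2  1.6] turn z -0.2
```

Request:
send_rows(xyz=[[-1,0,1.3],[0,0,0],[0,0,0],[0,0,0],[0,0,0],[0,0,-12],[0,0,-35],[0,0,-45],[0,0,-40],[0,0,0]], dr=[[0,0,0],[0,0,0],[0,0,0],[0,0,0],[0,0,0],[0,0,0],[0,0,0],[0,0,0],[0,0,0],[0,0,0]], hand=[52,52,76,76,76,76,76,76,76,76])

```text
time_s: 16.5
tcp_pos: [0.5981, 0.0217, 0.1483]
eef_rot: [3.128, -0.004, 1.33]
force: [-0.1, -0.3, 0.2]
width: 0.832
grip_force: 0.0
```

```bash
python3 -c "
from h import *
go(550.5,305.7,110,122.7)"
```

```text
t 16.5 tcp [598.1  21.7 148.3] rot [179.2  -0.2  76.2] w 75.9 | pre-turn [ 264.5 -113.9   38.3] post-turn [264.7 113.3  38.3] turn z -46.5
```

Request:
send_rows(xyz=[[20,-8,2],[38,-17,6],[44,-19,6],[44,-19,6],[44,-19,6],[38,-17,6],[24,-10,6],[12,-5,0],[0,0,0],[0,0,0]], dr=[[0,0,0],[0,0,0],[0,0,0],[0,0,0],[0,0,0],[0,0,0],[0,0,0],[0,0,0],[0,0,-7.75],[0,0,-7.75]], hand=[80,80,80,80,80,80,80,80,80,80])

```text
time_s: 17.5
tcp_pos: [0.5461, 0.305, 0.1029]
eef_rot: [-3.141, 0.001, 1.607]
force: [-1.0, -0.5, -0.6]
width: 0.875
grip_force: 0.0
```

Request:
send_rows(xyz=[[0,0,0],[0,0,0],[0,0,0],[0,0,0],[0,0,0],[0,0,0],[0,0,0]], dr=[[0,0,-7.75],[0,0,-7.75],[0,0,-7.75],[0,0,-7.75],[0,0,0],[0,0,0],[0,0,0]], hand=[80,80,80,80,80,80,80])

```text
time_s: 18.2
tcp_pos: [0.5463, 0.3048, 0.103]
eef_rot: [3.142, 0.0, 2.14]
force: [-0.3, -0.6, -0.3]
width: 0.881
grip_force: 0.0
```

```bash
python3 -c "
from h import *
go(550.5,305.7,4,122.7)
im=bot.camera('scene')[:,:,::-1]; cv2.imwrite('pics/e.png',cv2.resize(im[160:310,220:480],None,fx=3,fy=3,interpolation=2))"
```

```text
t 18.2 tcp [546.3 304.8 103. ] rot [180.    0.  122.6] w 80.3 | pre-turn [-1.5  4.  99. ] post-turn [-1.5  4.  99. ] turn z -0.1
```

View pics/e.png

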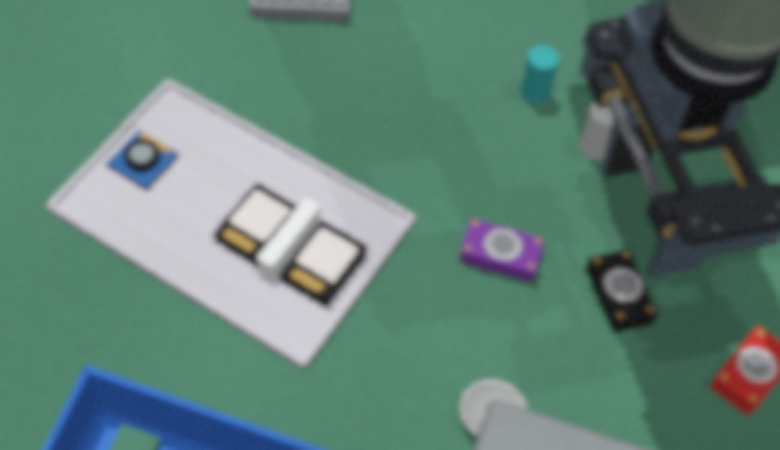

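The row so far is square: fitted pack at (327,262), bar at (287,240), loose pack at (258,220). The gripper hangs above the black speaker box at (620,290), clear of the red and purple ones.

Request:
send_rows(xyz=[[-1.5,4,15],[0,0,28],[0,0,26],[0,0,16],[0,0,8],[0,0,4.5],[0,0,1],[0,0,0],[0,0,0],[0,0,0]], dr=[[0,0,0],[0,0,0],[0,0,0],[0,0,0],[0,0,0],[0,0,0],[0,0,0],[0,0,0],[0,0,0],[0,0,0]], hand=[80,80,80,80,80,80,80,80,52,52])

```text
time_s: 19.25
tcp_pos: [0.5508, 0.3063, 0.0051]
eef_rot: [3.14, 0.0, 2.142]
force: [0.0, -0.2, 0.3]
width: 0.734
grip_force: 0.0
```

Request:
send_rows(xyz=[[0,0,0],[0,0,0],[0,0,0],[0,0,0],[0,0,0]], dr=[[0,0,0],[0,0,0],[0,0,0],[0,0,0],[0,0,0]], hand=[52,52,52,52,52])

```text
time_s: 19.75
tcp_pos: [0.5507, 0.3062, 0.0049]
eef_rot: [3.141, 0.0, 2.142]
force: [-0.9, 0.6, 5.9]
width: 0.656
grip_force: 30.0
```

Gripped. Lift it and turn back by +46.3°.

Request:
send_rows(xyz=[[0,0,-12],[0,0,-28],[0,0,-40],[0,0,-35],[0,0,0],[0,0,0],[0,0,0],[0,0,0],[0,0,0],[0,0,0]], dr=[[0,0,0],[0,0,0],[0,0,0],[0,0,0],[0,0,7.75],[0,0,7.75],[0,0,7.75],[0,0,7.75],[0,0,7.75],[0,0,7.55]], hand=[52,52,52,52,52,52,52,52,52,52])

```text
time_s: 20.75
tcp_pos: [0.5501, 0.3059, 0.1194]
eef_rot: [-3.141, 0.001, 1.328]
force: [0.2, 0.7, -0.7]
width: 0.654
grip_force: 30.0
```

Request:
send_rows(xyz=[[0,0,0],[0,0,0],[0,0,0]], dr=[[0,0,0],[0,0,0],[0,0,0]], hand=[52,52,52])

```text
time_s: 21.05
tcp_pos: [0.5503, 0.306, 0.1193]
eef_rot: [-3.141, 0.0, 1.336]
force: [0.3, -0.3, 0.2]
width: 0.654
grip_force: 30.0
```

```bash
python3 -c "
from h import *
print(row(122))
go(*row(122),70,76.4)"
```

```text
[580.9 -34.6]
t 21.1 tcp [550.3 306.  119.3] rot [-180.     0.    76.5] w 59.6 | pre-turn [-324.1  109.1   49.3] post-turn [-323.9  109.9   49.3] turn z 0.1
```

Request:
send_rows(xyz=[[-20,7,0],[-38,13,0],[-44,15,0],[-44,15,0],[-44,15,0],[-44,15,6],[-42,14,10],[-28,9,13],[-14,5,13],[-6,1.9,7]], dr=[[0,0,0.1],[0,0,0],[0,0,0],[0,0,0],[0,0,0],[0,0,0],[0,0,0],[0,0,0],[0,0,0],[0,0,0]], hand=[52,52,52,52,52,52,52,52,52,52])

```text
time_s: 22.05
tcp_pos: [0.5801, -0.0357, 0.0691]
eef_rot: [-3.14, 0.0, 1.331]
force: [-0.5, 0.4, -0.1]
width: 0.653
grip_force: 30.0
```

Request:
send_rows(xyz=[[0,0,0],[0,0,0],[0,0,0]], dr=[[0,0,0],[0,0,0],[0,0,0]], hand=[52,52,52])

```text
time_s: 22.35
tcp_pos: [0.5811, -0.0334, 0.0709]
eef_rot: [3.141, -0.0, 1.334]
force: [0.2, 0.3, -0.5]
width: 0.658
grip_force: 30.0
```

```bash
python3 -c "
from h import *
go(*row(122),10,76.4)"
```

```text
t 22.4 tcp [581.1 -33.4  70.9] rot [179.9  -0.   76.4] w 60.0 | pre-turn [-1.2  0.1 60.9] post-turn [-1.2  0.1 60.9] turn z 0.0
```

Request:
send_rows(xyz=[[-1.2,0,12],[0,0,18],[0,0,14],[0,0,8],[0,0,5],[0,0,3],[0,0,0],[0,0,0]], dr=[[0,0,0],[0,0,0],[0,0,0],[0,0,0],[0,0,0],[0,0,0],[0,0,0],[0,0,0]], hand=[52,52,52,52,52,52,52,52])

```text
time_s: 23.15
tcp_pos: [0.5807, -0.0359, 0.0108]
eef_rot: [3.141, -0.0, 1.332]
force: [0.1, 0.9, -0.9]
width: 0.658
grip_force: 30.0
```

Request:
send_rows(xyz=[[0,0,1],[0,0,0],[0,0,0]], dr=[[0,0,0],[0,0,0],[0,0,0]], hand=[52,52,52])

```text
time_s: 23.45
tcp_pos: [0.5804, -0.0359, 0.0095]
eef_rot: [3.141, 0.0, 1.332]
force: [0.4, 0.4, -0.1]
width: 0.655
grip_force: 30.0
```

Request:
send_rows(xyz=[[0,0,0.5],[0,0,0],[0,0,0],[0,0,0],[0,0,0],[0,0,-12],[0,0,-35],[0,0,-45],[0,0,-40],[0,0,0]], dr=[[0,0,0],[0,0,0],[0,0,0],[0,0,0],[0,0,0],[0,0,0],[0,0,0],[0,0,0],[0,0,0],[0,0,0]], hand=[52,52,76,76,76,76,76,76,76,76])

```text
time_s: 24.45
tcp_pos: [0.5843, -0.0362, 0.1481]
eef_rot: [3.128, -0.002, 1.332]
force: [1.3, -0.2, -0.3]
width: 0.832
grip_force: 0.0
```

```bash
python3 -c "
from h import *
go(385.5,-261.8,110)"
```

```text
t 24.4 tcp [584.3 -36.2 148.1] rot [ 1.792e+02 -1.000e-01  7.630e+01] w 75.8 | pre-turn [-266.3 -139.9   38.1] post-turn [-266.3 -139.9   38.1] turn z 0.0
```

Request:
send_rows(xyz=[[-15,-8,0],[-30,-16,4],[-40,-20,6],[-42,-21,6],[-42,-21,6],[-40,-20,6],[-30,-16,6],[-18,-10,4],[-8.4,-4.2,0],[0,0,0]], dr=[[0,0,0],[0,0,0],[0,0,0],[0,0,0],[0,0,0],[0,0,0],[0,0,0],[0,0,0],[0,0,0],[0,0,0]], hand=[76,76,76,76,76,76,76,76,76,76])

```text
time_s: 25.45
tcp_pos: [0.3838, -0.2618, 0.1023]
eef_rot: [-3.14, -0.001, 1.33]
force: [0.7, 0.1, 0.5]
width: 0.833
grip_force: 0.0
```

Request:
send_rows(xyz=[[0,0,0],[0,0,0]], dr=[[0,0,0],[0,0,0]], hand=[76,76])

```text
time_s: 25.65
tcp_pos: [0.3858, -0.2609, 0.1029]
eef_rot: [3.141, -0.0, 1.333]
force: [-0.3, 0.0, -0.6]
width: 0.83
grip_force: 0.0
```

```bash
python3 -c "
from h import *
go(385.5,-261.8,12)
im=bot.camera('top')
cam='top'
for n,sd,zt in(('spk',row(122),22),('loose',row(64.5),18),('fit',F,18)):
    u=proj(cam,np.r_[sd,zt]/1000)
    m=(im.max(2)<110).astype(np.uint8); x,y=map(int,u); m2=np.zeros_like(m); m2[y-11:y+12,x-11:x+12]=m[y-11:y+12,x-11:x+12]
    ys,xs=np.nonzero(m2); P=np.array([onplane(cam,q,.004+(zt-4)/2000)[:2]*1000 for q in zip(xs,ys)],np.float32)
    r=cv2.minAreaRect(P); print(n,u.round(1),r, 's,v',(np.array(r[0])-F)@U,(np.array(r[0])-F)@V)
cv2.imwrite('pics/f.png',cv2.resize(im[115:235,285:445,::-1],None,fx=5,fy=5,interpolation=2))"
```

```text
t 25.6 tcp [ 385.8 -260.9  102.9] rot [180.   -0.   76.4] w 75.7 | pre-turn [-0.9 -0.1 90.9] post-turn [-0.9 -0.1 90.9] turn z 0.0
spk [344.2 155.9] ((582.7093505859375, -26.375179290771484), (55.80441665649414, 58.790279388427734), 80.39143371582031) s,v 113.59580698147994 -0.20818528830233707
loose [324.2 152.1] ((594.29931640625, 22.788328170776367), (42.89369201660156, 58.78506088256836), 75.56531524658203) s,v 63.08609855336871 -0.591758156051139
fit [302.  147.3] ((609.334228515625, 83.91109466552734), (42.99858856201172, 59.48020553588867), 76.42250061035156) s,v 0.14148784332788958 -0.4608052259644439
```

View pics/f.png

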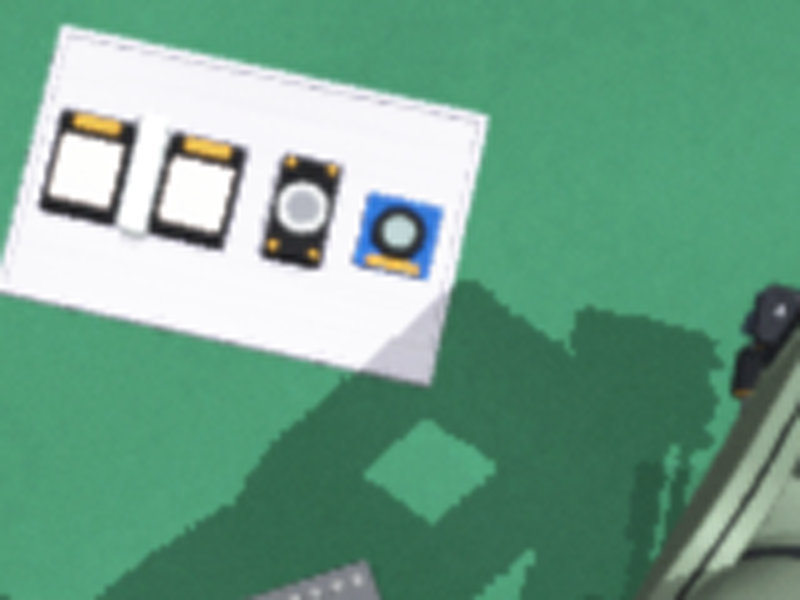

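The top view shows a straight row: fitted pack (88,167), bar (143,178), loose pack (197,190), speaker (302,210) and camera module (398,233). Now for the wide weight.

Request:
send_rows(xyz=[[-0.9,0,15],[0,0,26],[0,0,24],[0,0,15],[0,0,8],[0,0,3],[0,0,0],[0,0,0],[0,0,0],[0,0,0]], dr=[[0,0,0],[0,0,0],[0,0,0],[0,0,0],[0,0,0],[0,0,0],[0,0,0],[0,0,0],[0,0,0],[0,0,0]], hand=[76,76,76,76,76,76,76,32,32,32])

```text
time_s: 26.7
tcp_pos: [0.3853, -0.2627, 0.0124]
eef_rot: [3.14, 0.001, 1.332]
force: [0.9, -0.4, 0.8]
width: 0.604
grip_force: 0.0
```

Request:
send_rows(xyz=[[0,0,0],[0,0,0],[0,0,0],[0,0,0],[0,0,0]], dr=[[0,0,0],[0,0,0],[0,0,0],[0,0,0],[0,0,0]], hand=[32,32,32,32,32])

```text
time_s: 27.2
tcp_pos: [0.385, -0.2625, 0.012]
eef_rot: [3.142, 0.0, 1.332]
force: [-1.8, 0.1, 3.8]
width: 0.43
grip_force: 30.0
```

Request:
send_rows(xyz=[[0,0,-10],[0,0,-25],[0,0,-35],[0,0,-30],[0,0,-10],[0,0,0],[0,0,0]], dr=[[0,0,0],[0,0,0],[0,0,0],[0,0,0],[0,0,0],[0,0,0],[0,0,0]], hand=[32,32,32,32,32,32,32])

```text
time_s: 27.9
tcp_pos: [0.3841, -0.2617, 0.1206]
eef_rot: [-3.139, -0.001, 1.332]
force: [-0.1, -0.1, -2.4]
width: 0.434
grip_force: 30.0
```

```bash
python3 -c "
from h import *
go(594.4,22,90)"
```

```text
t 27.9 tcp [ 384.1 -261.7  120.6] rot [-1.799e+02 -1.000e-01  7.630e+01] w 39.6 | pre-turn [325.4 137.3  30.6] post-turn [325.4 137.3  30.6] turn z 0.0
```

Request:
send_rows(xyz=[[15,6,0],[32,13,0],[42,18,2],[45,19,4],[45,19,4],[45,19,5],[42,18,5],[32,14,5],[18,8,5],[9.4,3.3,0]], dr=[[0,0,0],[0,0,0],[0,0,0],[0,0,0],[0,0,0],[0,0,0],[0,0,0],[0,0,0],[0,0,0],[0,0,0]], hand=[32,32,32,32,32,32,32,32,32,32])

```text
time_s: 28.9
tcp_pos: [0.5946, 0.0225, 0.089]
eef_rot: [-3.137, 0.002, 1.334]
force: [-0.3, -0.1, -3.0]
width: 0.431
grip_force: 30.0
```

Request:
send_rows(xyz=[[0,0,0],[0,0,0],[0,0,0],[0,0,0]], dr=[[0,0,0],[0,0,0],[0,0,0],[0,0,0]], hand=[32,32,32,32])

```text
time_s: 29.3
tcp_pos: [0.5948, 0.0201, 0.0922]
eef_rot: [3.141, 0.0, 1.331]
force: [0.1, 0.6, -3.0]
width: 0.431
grip_force: 30.0
```

```bash
python3 -c "
from h import *
go(594.4,22,32)"
```

```text
t 29.3 tcp [594.8  20.1  92.2] rot [180.    0.   76.2] w 39.3 | pre-turn [ 1.7 -0.9 60.2] post-turn [ 1.7 -0.9 60.2] turn z 0.0
```

Request:
send_rows(xyz=[[1,-0.9,10],[0,0,18],[0,0,14],[0,0,9],[0,0,5],[0,0,2.5],[0,0,0],[0,0,0]], dr=[[0,0,0],[0,0,0],[0,0,0],[0,0,0],[0,0,0],[0,0,0],[0,0,0],[0,0,0]], hand=[32,32,32,32,32,32,32,32])

```text
time_s: 30.1
tcp_pos: [0.5952, 0.0225, 0.0339]
eef_rot: [3.14, -0.0, 1.332]
force: [0.6, 0.5, -3.4]
width: 0.43
grip_force: 30.0
```

Request:
send_rows(xyz=[[0,0,1],[0,0,0],[0,0,0]], dr=[[0,0,0],[0,0,0],[0,0,0]], hand=[32,32,32])

```text
time_s: 30.4
tcp_pos: [0.5948, 0.0225, 0.0326]
eef_rot: [3.141, -0.0, 1.332]
force: [0.4, -0.2, -2.9]
width: 0.429
grip_force: 30.0
```

Request:
send_rows(xyz=[[0,0,1],[0,0,1],[0,0,0],[0,0,0]], dr=[[0,0,0],[0,0,0],[0,0,0],[0,0,0]], hand=[32,32,32,32])

```text
time_s: 30.8
tcp_pos: [0.5947, 0.0224, 0.0303]
eef_rot: [-3.141, 0.0, 1.332]
force: [0.1, 0.5, -3.0]
width: 0.43
grip_force: 30.0
```

Nearly touching, since the full weight still hangs from the gripper. Lower it 0.5 mm more and release slowly.

Request:
send_rows(xyz=[[0,0,0.6],[0,0,0],[0,0,0],[0,0,0],[0,0,0],[0,0,0],[0,0,-12],[0,0,-35],[0,0,-45],[0,0,-25]], dr=[[0,0,0],[0,0,0],[0,0,0],[0,0,0],[0,0,0],[0,0,0],[0,0,0],[0,0,0],[0,0,0],[0,0,0]], hand=[32,32,41,46,52,60,60,60,60,60])

```text
time_s: 31.8
tcp_pos: [0.5963, 0.0225, 0.1512]
eef_rot: [3.136, -0.001, 1.332]
force: [-0.5, -0.5, 0.8]
width: 0.656
grip_force: 0.0
```

Request:
send_rows(xyz=[[0,0,0],[0,0,0],[0,0,0]], dr=[[0,0,0],[0,0,0],[0,0,0]], hand=[50,50,50])

```text
time_s: 32.1
tcp_pos: [0.5937, 0.0224, 0.1456]
eef_rot: [-3.139, 0.001, 1.332]
force: [0.5, 0.3, -0.4]
width: 0.55
grip_force: 0.0
```

```bash
python3 -c "
from h import *
go(415.5,258.3,130)"
```

```text
t 32.1 tcp [593.7  22.4 145.6] rot [-179.9    0.    76.3] w 50.1 | pre-turn [ 187.  -228.9   15.6] post-turn [ 187.  -228.9   15.6] turn z 0.0
```

Request:
send_rows(xyz=[[10,-12,0],[20,-25,1],[27,-33,2],[30,-37,3],[30,-37,3],[28,-34,3],[22,-27,2],[13,-16,1.6],[7,-7.9,0],[0,0,0]], dr=[[0,0,0],[0,0,0],[0,0,0],[0,0,0],[0,0,0],[0,0,0],[0,0,0],[0,0,0],[0,0,0],[0,0,0]], hand=[50,50,50,50,50,50,50,50,50,50])

```text
time_s: 33.1
tcp_pos: [0.4152, 0.259, 0.1306]
eef_rot: [-3.14, 0.001, 1.334]
force: [-0.4, 0.6, 0.4]
width: 0.549
grip_force: 0.0
```

Request:
send_rows(xyz=[[0,0,0],[0,0,0],[0,0,0]], dr=[[0,0,0],[0,0,0],[0,0,0]], hand=[50,50,50])

```text
time_s: 33.4
tcp_pos: [0.4171, 0.2576, 0.1311]
eef_rot: [3.141, 0.0, 1.331]
force: [-0.4, 0.5, -0.4]
width: 0.549
grip_force: 0.0
```

```bash
python3 -c "
from h import *
go(415.5,258.3,18)
im=bot.camera('scene')[:,:,::-1]; cv2.imwrite('pics/g.png',cv2.resize(im[140:290,230:480],None,fx=3.2,fy=3.2,interpolation=2))"
```

```text
t 33.4 tcp [417.1 257.6 131.1] rot [180.    0.   76.2] w 50.0 | pre-turn [  0.3  -1.7 113.1] post-turn [  0.3  -1.7 113.1] turn z 0.0
```

View pics/g.png

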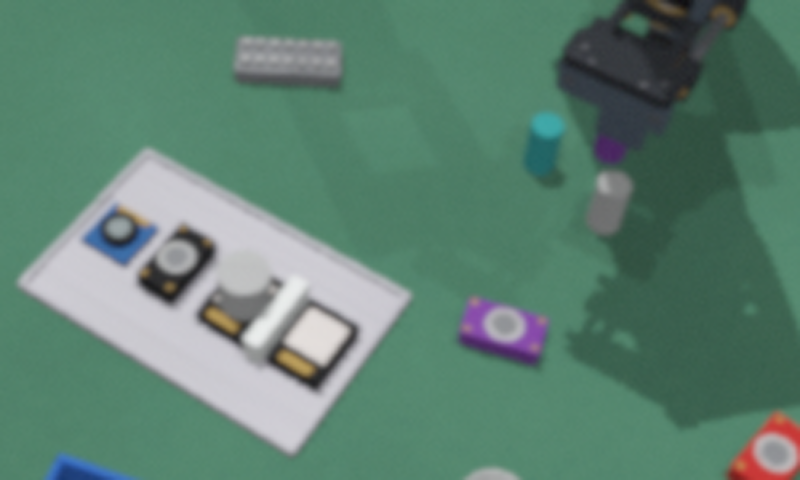

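The wide weight stands on the loose pack at (247,280). The gripper is above the slim weight at (610,205), and the decoys are clear of the fingers.

Request:
send_rows(xyz=[[0.3,-1.7,18],[0,0,30],[0,0,28],[0,0,20],[0,0,11],[0,0,5],[0,0,0],[0,0,0],[0,0,0],[0,0,0]], dr=[[0,0,0],[0,0,0],[0,0,0],[0,0,0],[0,0,0],[0,0,0],[0,0,0],[0,0,0],[0,0,0],[0,0,0]], hand=[50,50,50,50,50,50,50,18,18,18])

```text
time_s: 34.45
tcp_pos: [0.4154, 0.2593, 0.0199]
eef_rot: [3.14, -0.001, 1.332]
force: [-1.5, -0.4, -0.1]
width: 0.317
grip_force: 0.0
```

Request:
send_rows(xyz=[[0,0,0],[0,0,0],[0,0,0],[0,0,0],[0,0,0]], dr=[[0,0,0],[0,0,0],[0,0,0],[0,0,0],[0,0,0]], hand=[18,18,18,18,18])

```text
time_s: 34.95
tcp_pos: [0.4155, 0.2593, 0.0198]
eef_rot: [3.14, -0.001, 1.332]
force: [0.0, 0.1, 5.8]
width: 0.273
grip_force: 30.0
```

Request:
send_rows(xyz=[[0,0,-10],[0,0,-25],[0,0,-35],[0,0,-35],[0,0,-15],[0,0,0],[0,0,0],[0,0,0]], dr=[[0,0,0],[0,0,0],[0,0,0],[0,0,0],[0,0,0],[0,0,0],[0,0,0],[0,0,0]], hand=[18,18,18,18,18,18,18,18])

```text
time_s: 35.75
tcp_pos: [0.4137, 0.2583, 0.1376]
eef_rot: [-3.139, 0.003, 1.332]
force: [0.4, -0.0, -2.3]
width: 0.274
grip_force: 30.0
```

```bash
python3 -c "
from h import *
go(580.5,-35.9,120)"
```

```text
t 35.8 tcp [413.7 258.3 137.6] rot [-1.799e+02  1.000e-01  7.630e+01] w 25.0 | pre-turn [-246.5  231.6   17.6] post-turn [-246.5  231.6   17.6] turn z 0.0
```

Request:
send_rows(xyz=[[-12,11,0],[-25,24,0],[-34,32,0],[-37,35,0],[-37,35,2],[-34,32,4],[-30,28,4],[-21,19,4],[-11,10,4],[-5.5,5.6,0]], dr=[[0,0,0],[0,0,0],[0,0,0],[0,0,0],[0,0,0],[0,0,0],[0,0,0],[0,0,0],[0,0,0],[0,0,0]], hand=[18,18,18,18,18,18,18,18,18,18])

```text
time_s: 36.75
tcp_pos: [0.5799, -0.0344, 0.1192]
eef_rot: [-3.137, 0.0, 1.331]
force: [-0.5, 0.2, -2.6]
width: 0.277
grip_force: 30.0
```

Request:
send_rows(xyz=[[0,0,0],[0,0,0],[0,0,0],[0,0,0]], dr=[[0,0,0],[0,0,0],[0,0,0],[0,0,0]], hand=[18,18,18,18])

```text
time_s: 37.15
tcp_pos: [0.5804, -0.0326, 0.1216]
eef_rot: [3.141, -0.0, 1.334]
force: [-1.2, -0.1, -2.1]
width: 0.278
grip_force: 30.0
```

```bash
python3 -c "
from h import *
go(580.5,-35.9,43)"
```

```text
t 37.1 tcp [580.4 -32.6 121.6] rot [180.   -0.   76.4] w 25.4 | pre-turn [-3.2  0.8 78.6] post-turn [-3.2  0.8 78.6] turn z 0.0
```

Request:
send_rows(xyz=[[-2,0.6,12],[0,0,22],[0,0,18],[0,0,13],[0,0,7],[0,0,4],[0,0,1],[0,0,0],[0,0,0]], dr=[[0,0,0],[0,0,0],[0,0,0],[0,0,0],[0,0,0],[0,0,0],[0,0,0],[0,0,0],[0,0,0]], hand=[18,18,18,18,18,18,18,18,18])

```text
time_s: 38.05
tcp_pos: [0.5814, -0.0358, 0.0448]
eef_rot: [3.14, -0.0, 1.332]
force: [-0.2, 0.4, -0.8]
width: 0.279
grip_force: 30.0
```

Request:
send_rows(xyz=[[0,0,0],[0,0,0]], dr=[[0,0,0],[0,0,0]], hand=[18,18])

```text
time_s: 38.25
tcp_pos: [0.5811, -0.0357, 0.0446]
eef_rot: [3.141, -0.0, 1.332]
force: [1.3, 0.0, -2.2]
width: 0.28
grip_force: 30.0
```

Target z is 41.8.

Request:
send_rows(xyz=[[0,0,1],[0,0,1],[0,0,0.8],[0,0,0],[0,0,0]], dr=[[0,0,0],[0,0,0],[0,0,0],[0,0,0],[0,0,0]], hand=[18,18,18,18,18])

```text
time_s: 38.75
tcp_pos: [0.5809, -0.0357, 0.0418]
eef_rot: [3.141, 0.0, 1.332]
force: [-1.3, -0.6, 3.6]
width: 0.278
grip_force: 30.0
```

Contact: the force went from -2.2 to +3.6 N. Release and lift.

Request:
send_rows(xyz=[[0,0,0],[0,0,0],[0,0,0],[0,0,0],[0,0,0],[0,0,-12],[0,0,-35],[0,0,-45],[0,0,-40],[0,0,0]], dr=[[0,0,0],[0,0,0],[0,0,0],[0,0,0],[0,0,0],[0,0,0],[0,0,0],[0,0,0],[0,0,0],[0,0,0]], hand=[27,32,38,44,48,48,48,48,48,48])

```text
time_s: 39.75
tcp_pos: [0.5847, -0.036, 0.1807]
eef_rot: [3.128, -0.002, 1.332]
force: [0.8, -0.2, 0.8]
width: 0.53
grip_force: 0.0
```

Request:
send_rows(xyz=[[-20,-20,0],[-30,-30,0],[-40,-40,0],[-40,-40,0],[-30,-30,0],[-15,-15,0],[0,0,0],[0,0,0],[0,0,0]], dr=[[0,0,0],[0,0,0],[0,0,0],[0,0,0],[0,0,0],[0,0,0],[0,0,0],[0,0,0],[0,0,0]], hand=[48,48,48,48,48,48,48,48,48])

```text
time_s: 40.65
tcp_pos: [0.3817, -0.1573, 0.1735]
eef_rot: [3.141, -0.0, 1.333]
force: [0.4, 0.2, 0.5]
width: 0.529
grip_force: 0.0
```

```bash
python3 -c "
from h import *
a=cv2.resize(bot.camera('scene')[150:280,220:380,::-1],None,fx=3.5,fy=3.5,interpolation=2)[:,:400]
a=cv2.resize(bot.camera('scene')[185:275,230:365,::-1],(400,267),interpolation=2)
b=cv2.resize(bot.camera('top')[115:205,280:415,::-1],(400,267),interpolation=2)
cv2.imwrite('pics/i.png',np.hstack([a,b]))"
```

```text
(no output)
```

View pics/i.png

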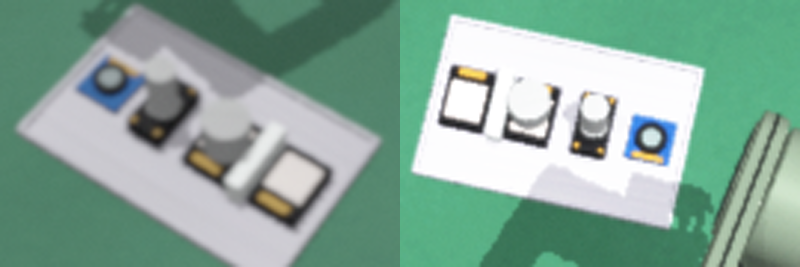

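Both views show the row straight and both weights upright: the slim one on the speaker at (160,90) left and (597,110) right, the wide one on the loose pack at (225,130) left and (530,105) right. The arm is clear, so I'm handing in.

```bash
python3 -c "
from cell import bot
print(bot.finish_job())"
```

```text
the job is handed in; nothing more can be done
None
```

The row is laid out as asked, with both weights upright on their parts and the bar left in place, and the job was handed in at about 41 s; no verdict was returned.

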